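# Hook out the tray with the green tin

### The arm

A 6-joint arm with a two-finger parallel gripper is mounted at the origin on the work surface. World frame = base frame: x ahead of the robot, y to its left, z up, the work surface at z = 0. Lengths are in m, angles in rad, forces in N, time in s.
With the tool pointing down it reaches from about 0.35 to 0.775 m from the base axis. Payload 5.5 kg.
Tool frame: the origin (TCP) lies midway between the tips of the shut fingers; the grasp point (between the pads) lies env.grasp_offset behind it (env.grasp_offset is the distance from the TCP to the grasp point, in m); z points along the fingers, y is the line along which they close (so a half turn about z gives the same grasp; the last joint's range is limited). The gripper opens to 85 mm and grips with 20 to 120 N. Pads are 22 mm wide; open, the fingers measure 114 mm over their backs; the gripper's body (76 mm by 85 mm) begins 54 mm behind the grasp point. The pads swing forward as they close: fully open they stand 13 mm farther back than shut.
Start: joints at [1.069, 0.313, 0.046, 1.304, 0, 1.431], TCP at [0.204, 0.538, 0.231] pointing down, gripper open.
Joint ranges: [-2.76, 2.76], [-0.86, 1.69], [-1.03, 1.26], [-2.2, 2.34], [-1.47, 1.5], [-3.14, 3.14]. Speed limits (rad/s): [2.57, 2.57, 3.14, 3.14, 3.14, 3.14].

### API

Orientations are given as a unit quaternion [w, x, y, z].
In Python, from workcell import monitor, viewer, order, env gives the robot as it stands.
- The arm moves only by the tool carry_out, never from a script. Its argument "plan" is a list that holds one entry, the list of rows, each a list of 7 numbers: the turn, a rotation vector about the world's x, y, z in rad, then the shift along the world's x, y, z in mm, then the finger opening in mm, from 0 to 85.4. A call has 1 to 20 rows; each row is the pose to reach, as a shift and turn from the pose commanded when the call began; what a row does not reach only later rows make up. A row lasts 1/10 s, in which the tool goes at most 50 mm and 8.59 degrees, less where a joint would pass 70% of its speed; a pose out of reach is approached as far as the arm can. A call with a gripper value outside its range is refused whole. The fingers move at their own pace and stop on an object; "squeeze" is the grip in N (left out, the last holds). Time passes only in rows, so rows that repeat a pose let the fingers close. It gives the time, the measured TCP pose, the force, the opening and the grip force at its end, in the units of the state.
- monitor.get_state(): the state, without advancing time (a new reading comes with each control period).
- viewer.read_camera(name): name is "scene" or "top" or "wrist"; returns the picture (384x512x3 uint8, red, green, blue); there is no depth.
- viewer.calibration(name): a dict with "K" (3x3 intrinsics, pixels), "eye" and "rotation" of the camera in the world. Camera axes: x right, y down, z forward; pixel columns grow to the right and rows downward; lengths in m; the calibration is good to about 2 mm. A picture is of the moment at which its call begins: read the wrist's pose just before it. calibration takes no time and is no camera call; for the wrist camera it gives the pose at the moment of the call.
- order.hand_in(): hands the job in; it is judged then, once.
The state is a dict: "clock": time; "joint_pos": joint angles; "qvel": joint speeds; "tau": joint torques, N m; "tcp_pos": TCP position; "orientation": TCP orientation; "wrist_force": force on the tool from outside, world axes, zero at the start; "ft_torque": the same for the moment, N m; "finger_gap": finger opening in m; "grip_force": force on a finger pad.
Only numpy, scipy, OpenCV 4.12 (cv2) and the standard library are available. Lean on these libraries where they do the work, as an engineer would, in place of code of your own. Each camera call takes 0.05 s, during which the arm holds its last target. There are 200 camera calls.

### The job

One of the three trays under the wire rack holds the green tin. Pick up the blue-handled hook, catch the pull ring of that tray with it and drag the tray out towards the robot until the whole tin stands in front of the rack's front bar, upright in its tray. Then unhook and stand the hook back on the round red mouse pad; do not touch the trays or their contents with the fingers, and leave the other trays and the things on the desk where they are.

Things in the scene. Friction and masses are not known exactly. Their poses are not given: they have to be found in the camera images.
- hook: Hook tool, 0.18 kg, standing on its handle on the mouse pad. Handle: blue block with a black band, 90 long (x) x 26 wide (y) x 42 mm high. From its +x end a round steel shank, 8 mm thick, runs level along +x with its axis 35 mm above the handle's underside; 120 mm from the origin it bends straight down into a prong, 8 mm thick, that ends 3 mm above the level of the underside. Total length 169 mm. Origin: centre of the handle's underside; z up.
- hook_tip (a point): Lower end of the hook's prong: hook frame (120, 0, 3) mm.
- pad: Round red and white mouse pad fixed to the desk, 180 mm across, 3 mm thick; the hook starts on it and goes back onto it. Origin: centre of its underside, on the desk.
- rack: Grey wire rack fixed to the desk, 338 wide (y) x 200 mm deep (x), books on its rear half. Origin: on the desk under the middle of its front bar; x points into the rack, away from the robot, z up. Bars 8 mm thick, axes 110 mm high; legs only at the corners (y = +-165 mm), so the front is open 106 mm high. The rings start about 25 mm behind the front bar, the trays side by side at y about -105, 0, 105 mm.
- tray_a: One of three equal grey open trays, 110 long (x) x 84 wide (y) x 30 mm high, walls and floor 3 mm, 0.15 to 0.31 kg, loose on the desk under the rack. Origin: centre of the underside; x points away from the ring, z up. Its rigid orange pull ring lies level in front of the -x wall.
- tray_b: One of three equal grey open trays, 110 long (x) x 84 wide (y) x 30 mm high, walls and floor 3 mm, 0.15 to 0.31 kg, loose on the desk under the rack. Origin: centre of the underside; x points away from the ring, z up. Its rigid orange pull ring lies level in front of the -x wall.
- tray_c: One of three equal grey open trays, 110 long (x) x 84 wide (y) x 30 mm high, walls and floor 3 mm, 0.15 to 0.31 kg, loose on the desk under the rack. Origin: centre of the underside; x points away from the ring, z up. Its rigid orange pull ring lies level in front of the -x wall.
- ring_a (a point): Centre of the pull ring of tray_a: a level orange ring rigidly fixed to the tray, 73 mm in front (-x) of the tray's origin, 19 mm above its underside; bar 6 mm thick, opening 30 mm across, open from above and below. Axes as the tray's.
- ring_b (a point): Centre of the pull ring of tray_b: a level orange ring rigidly fixed to the tray, 73 mm in front (-x) of the tray's origin, 19 mm above its underside; bar 6 mm thick, opening 30 mm across, open from above and below. Axes as the tray's.
- ring_c (a point): Centre of the pull ring of tray_c: a level orange ring rigidly fixed to the tray, 73 mm in front (-x) of the tray's origin, 19 mm above its underside; bar 6 mm thick, opening 30 mm across, open from above and below. Axes as the tray's.
- tin: Green round tin, 53 mm across, 40 mm high, 0.08 to 0.17 kg, standing loose in the front half of one of the trays (any of the three). Origin: centre of its underside, 3 mm above the tray's underside; z up. The tin is wholly in front of the rack when its origin is more than 30 mm in front (-x) of the front bar.
- tape: White roll of tape, 52 mm across, 24 mm high, in another tray. Origin: centre of its underside.
- charger: Black charger block, 50 x 46 x 28 mm, in the third tray. Origin: centre of its underside.
- bottle: Clear drink bottle with green cap and label, 62 mm across, 190 mm high; bystander. Origin: centre of its underside.
- toy: Orange toy figure, 48 mm across, 67 mm high; bystander. Origin: centre of its underside.
- pens: Blue pen cup with two pens, 72 mm across, 155 mm high; bystander. Origin: centre of its underside.
- mouse: Black computer mouse, 100 x 60 x 34 mm; bystander. Origin: centre of its underside.
There are look-alikes about, which are no part of the job. Several things look just like the hook: the one meant starts farthest to the robot's left.

How it is judged:
By the outcome, as a careful person would: the job done as asked, in the order asked, and still so for the second after the job is handed in, with the robot touching nothing.
It also fails if it takes over 56 s, if anything falls off the work surface, if the arm or the gripper's body presses on something with over 40 N, if the wrist force passes 120 N, or if a joint passes its speed limit or range.

## Working session

There is one attempt and no reset: what is moved stays moved. The work goes in short steps, Python scripts to look and compute and a tool call to move; the robot and the scene stay as the last step left them, time stands still between calls to the robot, and variables do not carry over. Pictures are saved under pics/ and viewed, at most 10 in all, crops included, and the job is handed in when it is done.

Besides the shell and the picture viewer there is one more tool, called in YAML: its name, and indented under it one key for each argument. carry_out: Moves the arm, as the interface text tells. Its arguments: {"type":"object","properties":{"plan":{"type":"array","items":{"type":"array","items":{"type":"array","items":{"type":"number"}}}},"squeeze":{"type":"number"}},"required":["plan"]}

```bash
mkdir -p pics; cat > h.py <<'E'
import numpy as np, cv2
from workcell import monitor, viewer, order, env
def pix2w(name,u,v,z,cal=None):
    c=cal or viewer.calibration(name); K=np.array(c["K"]);R=np.array(c["rotation"]);e=np.array(c["eye"])
    d=R@np.linalg.solve(K,[u,v,1.]); return e+d*(z-e[2])/d[2]
def w2pix(name,p,cal=None):
    c=cal or viewer.calibration(name); q=np.array(c["K"])@(np.array(c["rotation"]).T@(np.array(p)-np.array(c["eye"]))); return q[:2]/q[2]
def snap(name,fn):
    im=viewer.read_camera(name); cv2.imwrite("pics/raw_"+fn,im[:,:,::-1]); return im
E
python3 - <<'E'
from h import *
for n in("scene","top"):
    c=viewer.calibration(n); print(n,c)
print(env.grasp_offset, monitor.get_state()["orientation"],monitor.get_state()["clock"])
a=snap("scene","s0.png");b=snap("top","t0.png")
cv2.imwrite("pics/t0.png",cv2.resize(b[:,:,::-1],(800,600),interpolation=cv2.INTER_CUBIC))
cv2.imwrite("pics/s0.png",cv2.resize(a[:,:,::-1],(800,600),interpolation=cv2.INTER_CUBIC))
E
```

```text
scene {'K': array([[358.6688045 ,   0.        , 255.37199357],
       [  0.        , 358.6688045 , 193.0883131 ],
       [  0.        ,   0.        ,   1.        ]]), 'eye': array([0.60116279, 0.54553284, 0.69824978]), 'rotation': array([-0.00871075,  0.02015948,  0.9323908 , -0.36078403])}
top {'K': array([[409.87074122,   0.        , 257.29995146],
       [  0.        , 409.87074122, 191.33256413],
       [  0.        ,   0.        ,   1.        ]]), 'eye': array([ 0.39710403, -0.06380179,  1.25950323]), 'rotation': array([-0.0628752 ,  0.71087057, -0.69791774,  0.06017121])}
0.0187 [-2.85620132e-04  1.79929010e-01  9.83679159e-01 -8.84139669e-04] 0.0
```

View pics/t0.png

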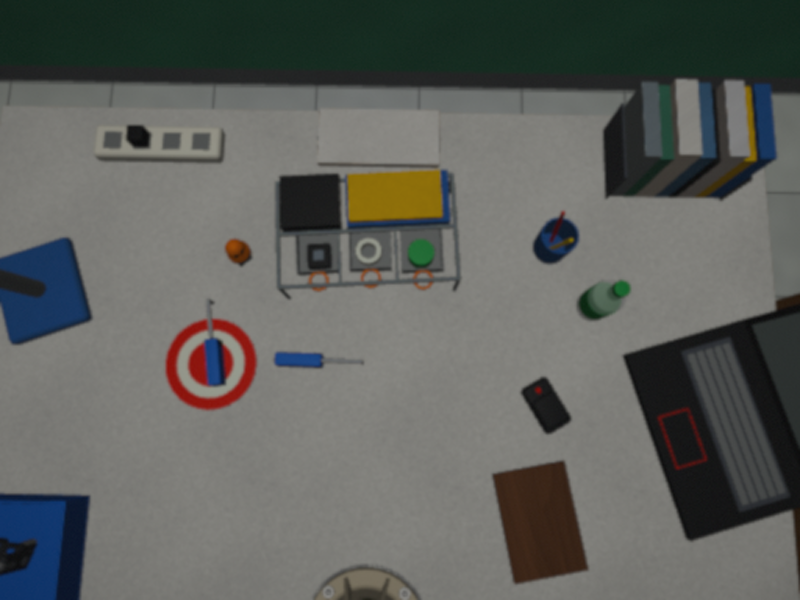

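View pics/s0.png

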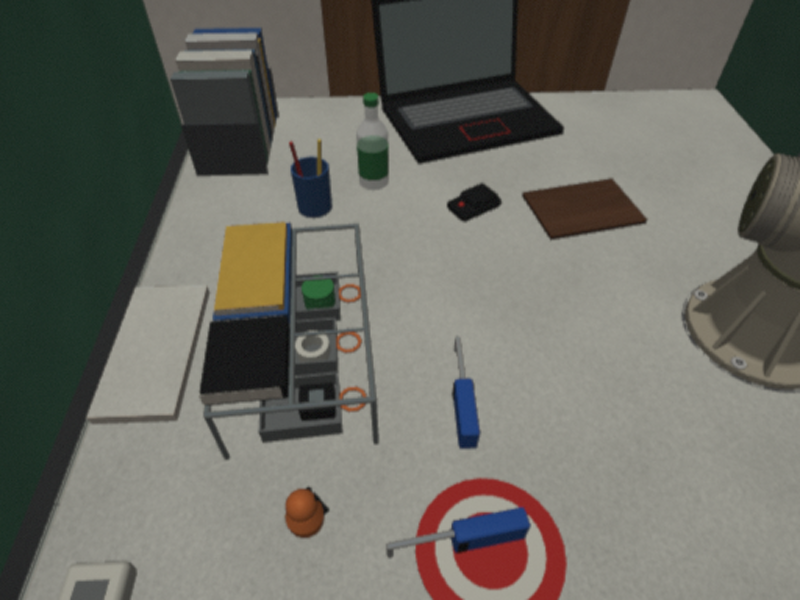

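Top view (800x600): there are two hook look-alikes, one on the pad (handle about (214,362), prong (210,302)) and one loose on the desk (handle (299,360), prong (361,362)). The one on the pad fits: it is farthest left (+y) and stands on the mouse pad. The green tin is in the right-hand tray (421,252), with its ring at (424,279). I'll confirm both in one enlarged crop.

```bash
python3 - <<'E'
s=open('h.py').read()
s=s.replace('import numpy as np, cv2','import numpy as np, cv2\nfrom scipy.spatial.transform import Rotation as Ro\ndef M(q):\n    q=np.array(q); return Ro.from_quat([q[1],q[2],q[3],q[0]]).as_matrix() if q.shape==(4,) else q')
s=s.replace('R=np.array(c["rotation"])','R=M(c["rotation"])').replace('np.array(c["rotation"]).T','M(c["rotation"]).T')
open('h.py','w').write(s)
from h import *
b=cv2.imread("pics/raw_t0.png")
# crops in raw px: hook x105..245,y185..265 ; rack x170..300,y105..195
c1=cv2.resize(b[185:260,100:240],None,fx=5.6,fy=4*1.4,interpolation=cv2.INTER_CUBIC)[:,:784]
c2=cv2.resize(b[140:190,170:310],None,fx=5.6,fy=5.6,interpolation=cv2.INTER_CUBIC)[:175+0]
c2=cv2.resize(b[146:190,172:312],None,fx=5.6,fy=4*1.0,interpolation=cv2.INTER_CUBIC)
cv2.imwrite("pics/crop1.png",np.vstack([c1,c2])); print(c1.shape,c2.shape)
f=.64
P=lambda n,u,v,z:print(n,pix2w("top",u*f,v*f,z).round(4))
P("pad",211.5,364,.003)
P("handle far end",212,340,.045);P("handle near end",216,385,.045);P("bend",210,302,.04)
P("bar L",279,290,.11);P("bar R",458,280,.11)
P("ringL",319,281,.019);P("ringM",371,278,.019);P("ringR",424,279,.019);P("tin",421,252,.043)
P("toy",237,250,.05);P("base",367,600,.0)
E
```

```text
(420, 784, 3) (176, 784, 3)
pad [0.4821 0.3138 0.003 ]
handle far end [0.5249 0.3034 0.045 ]
handle near end [0.44   0.2899 0.045 ]
bend [0.599 0.314 0.04 ]
bar L [0.6119 0.1677 0.11  ]
bar R [ 0.6365 -0.1593  0.11  ]
ringL [0.6485 0.1078 0.019 ]
ringM [0.6564 0.0052 0.019 ]
ringR [ 0.6563 -0.0997  0.019 ]
tin [ 0.705  -0.0925  0.043 ]
toy [0.7008 0.2656 0.05  ]
base [ 0.0539 -0.0028  0.    ]
```

View pics/crop1.png

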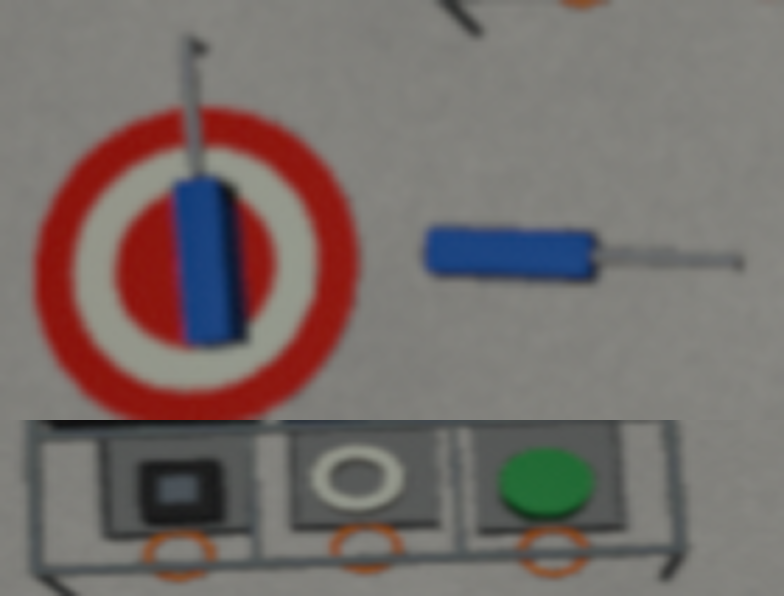

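The crop confirms it: the pad hook's handle top runs from (199,182) to (210,344), with its bend at (190,40). The green tin is alone in the right tray, with its ring around (553,551). Rack bar ends and ring positions agree with the given sizes. Next I'll compute the grasp and approach.

```bash
python3 - <<'E'
from h import *
P=lambda u,v,z:pix2w("top",u,v,z)
c=lambda x,y:(100+x/5.6,185+y/5.6)
f=P(*c(199,182),.045);n=P(*c(210,344),.045);b=P(*c(189,40),.042)
ctr=(f+n)/2;h=b-n
print("handle",f.round(4),n.round(4),"len",np.linalg.norm(f-n),"ctr",ctr.round(4),"bend",b.round(4),np.linalg.norm((b-ctr)[:2]),"yaw",np.degrees(np.arctan2(h[1],h[0])),np.degrees(np.arctan2(*(f-n)[1::-1])))
print("decoy tip",P(362*.64,362*.64,.04),"mouse",P(545*.64,405*.64,.03))
d=lambda x,y:(172+x/5.6,146+(y-420)/4)
for nm,p,z in(("ringR",(553,551),.019),("barL",(38,570),.11),("barR",(682,548),.11),("tin",(546,482),.043),("trayR fl",(480,530),.03),("trayR fr",(626,526),.03)): print(nm,P(*d(*p),z).round(4))
s=monitor.get_state();print(s["tcp_pos"],M(s["orientation"]).round(3).tolist(),s["finger_gap"])
E
```

```text
handle [0.5251 0.3039 0.045 ] [0.4399 0.2921 0.045 ] len 0.08603586604262611 ctr [0.4825 0.298  0.045 ] bend [0.6021 0.3155 0.042 ] 0.12084825164885139 yaw 8.22914178936119 7.862697113145568
decoy tip [0.48866879 0.01670792 0.04      ] mouse [ 0.41457739 -0.33147128  0.03      ]
ringR [ 0.6556 -0.0978  0.019 ]
barL [0.618  0.1673 0.11  ]
barR [ 0.64   -0.1612  0.11  ]
tin [ 0.7043 -0.0926  0.043 ]
trayR fl [ 0.6691 -0.0573  0.03  ]
trayR fr [ 0.6736 -0.1373  0.03  ]
[0.20330385 0.5373782  0.23048761] [[-0.935, 0.354, -0.001], [0.354, 0.935, -0.001], [0.0, -0.002, -1.0]] 0.08513869324230568
```

carry_out:
  plan:
    - [[0,0,0.12,60,-50,0,85],[0,0,0.25,110,-95,-20,85],[0,0,0.38,150,-130,-40,85],[0,0,0.5,190,-165,-60,85],[0,0,0.503,230,-200,-80,85],[0,0,0.503,260,-225,-100,85],[0,0,0.503,279,-239.5,-120,85],[0,0,0.503,279,-239.5,-120,85],[0,0,0.503,279,-239.5,-120,85],[0,0,0.503,279,-239.5,-120,85],[0,0,0.503,279,-239.5,-120,85]]
  squeeze: 60

```text
clock: 1.2
tcp_pos: [0.482, 0.2989, 0.1117]
orientation: [-0.0, -0.071, 0.997, 0.0]
wrist_force: [0.3, 0.5, -1.0]
finger_gap: 0.0851
grip_force: 0.0
```

```bash
python3 - <<'E'
from h import *
s=monitor.get_state();c=viewer.calibration("wrist")
print(s["tcp_pos"],M(s["orientation"]).round(3).tolist(),s["clock"],s["qvel"].round(3) if hasattr(s["qvel"],'round') else s["qvel"])
a=snap("wrist","w1.png");np.save("w1.npy",c,allow_pickle=True)
for p in ([.4825,.298,.045],[.527,.3043,.045],[.438,.2917,.045],[.602,.3155,.042]): 
    q=w2pix("wrist",p,c);print(q); cv2.circle(a,tuple(int(x) for x in q),3,(255,255,0),1) 
cv2.imwrite("pics/w1.png",cv2.resize(a[:,:,::-1],(800,600)))
E
```

```text
[0.48197609 0.29889697 0.11167675] [[-0.99, -0.141, -0.0], [-0.141, 0.99, 0.0], [0.0, 0.0, -1.0]] 1.2 [ 0.017 -0.013  0.005 -0.003 -0.002 -0.002]
[256.16414886 209.79348721]
[256.15674785 256.92824495]
[256.17252599 156.44210166]
[256.73702544 322.79321442]
```

View pics/w1.png

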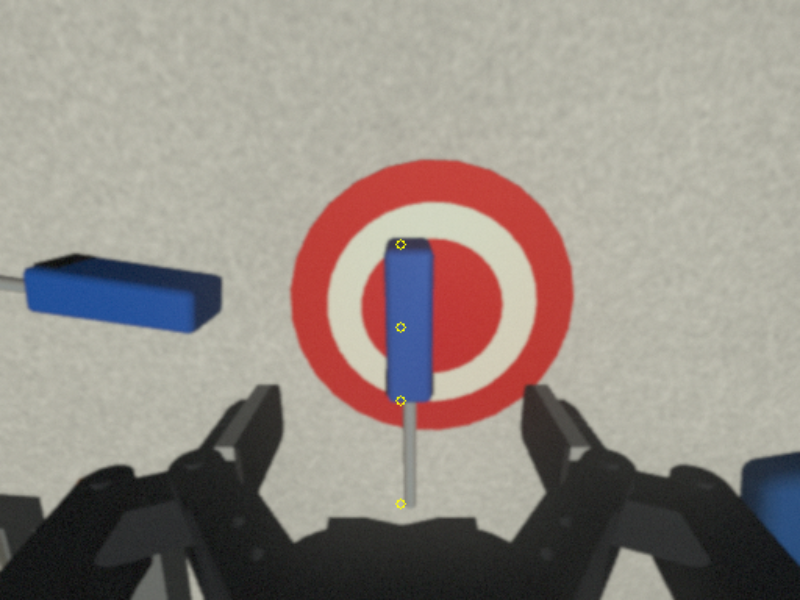

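The wrist view shows the handle centred at (410,320), while the fingers' midline is at x≈402. The heading is right, but the hook sits about 4–5 mm further left (+y). I'll shift 4 mm, descend and grip.

carry_out:
  plan:
    - [[0,0,0,-0.5,4,-20,85],[0,0,0,-0.5,4,-45,85],[0,0,0,-0.5,4,-70,85],[0,0,0,-0.5,4,-90,85],[0,0,0,-0.5,4,-98,85],[0,0,0,-0.5,4,-98,85],[0,0,0,-0.5,4,-98,60],[0,0,0,-0.5,4,-98,40],[0,0,0,-0.5,4,-98,20],[0,0,0,-0.5,4,-98,20],[0,0,0,-0.5,4,-98,20],[0,0,0,-0.5,4,-98,20],[0,0,0,-0.5,4,-98,20]]
  squeeze: 70

```text
clock: 2.55
tcp_pos: [0.4828, 0.3026, 0.0143]
orientation: [0.001, -0.07, 0.998, 0.0]
wrist_force: [-0.3, 0.5, 5.8]
finger_gap: 0.0251
grip_force: 69.8
```

carry_out:
  plan:
    - [[0,0,0,0,0,15,20],[0,0,0,0,0,40,20],[0,0,0,-5,0,65,20],[0,0,0,-15,-15,80,20],[0,0,-0.02,-20,-45,80,20],[0,0,-0.04,-20,-80,80,20],[0,0,-0.06,-20,-118,80,20],[0,0,-0.073,-20,-156,80,20],[0,0,-0.073,-20,-194,80,20],[0,0,-0.073,-20,-232,80,20],[0,0,-0.073,-20,-270,80,20],[0,0,-0.073,-20,-308,80,20],[0,0,-0.073,-20,-346,80,20],[0,0,-0.073,-20,-380,78,20],[0,0,-0.073,-15,-402,65,20],[0,0,-0.073,-5,-411,50,20],[0,0,-0.073,3,-411,40,20],[0,0,-0.073,3,-411,40,20],[0,0,-0.073,3,-411,40,20],[0,0,-0.073,3,-411,40,20]]

```text
clock: 4.55
tcp_pos: [0.4848, -0.1078, 0.0537]
orientation: [-0.0, -0.035, 0.999, 0.0]
wrist_force: [-1.1, 1.1, -1.7]
finger_gap: 0.0251
grip_force: 69.0
```

```bash
python3 - <<'E'
from h import *
s=monitor.get_state();c=viewer.calibration("wrist")
print(s["tcp_pos"],M(s["orientation"]).round(3).tolist(),s["clock"],s["finger_gap"],s["wrist_force"])
a=snap("wrist","w2.png");b=snap("top","t2.png")
t=s["tcp_pos"];th=np.radians(3.9)
for p in ([.6556,-.0978,.019],[t[0]+.12*np.cos(th),t[1]+.12*np.sin(th),t[2]-.0113+.039]):
    print("w",w2pix("wrist",p,c)*800/512,"t",w2pix("top",p)-[180,130])
w=cv2.resize(a[:,:,::-1],(800,600))[330:600]
tt=cv2.resize(b[130:230,180:320,::-1],None,fx=3.3,fy=3.3,interpolation=cv2.INTER_CUBIC)
out=np.zeros((600,800,3),np.uint8);out[:270]=w;out[270:600,:462]=tt[:330]
cv2.imwrite("pics/w2.png",out)
E
```

```text
[ 0.4848283  -0.10783121  0.05366264] [[-0.998, -0.069, -0.0], [-0.069, 0.998, 0.0], [0.0, 0.0, -1.0]] 4.55 0.025088061167704557 [-1.05428034  1.06050312 -1.69687512]
w [398.94004252 617.20701695] t [90.74631813 48.75815905]
w [401.83763286 681.96320919] t [91.80447829 61.55168925]
```

View pics/w2.png

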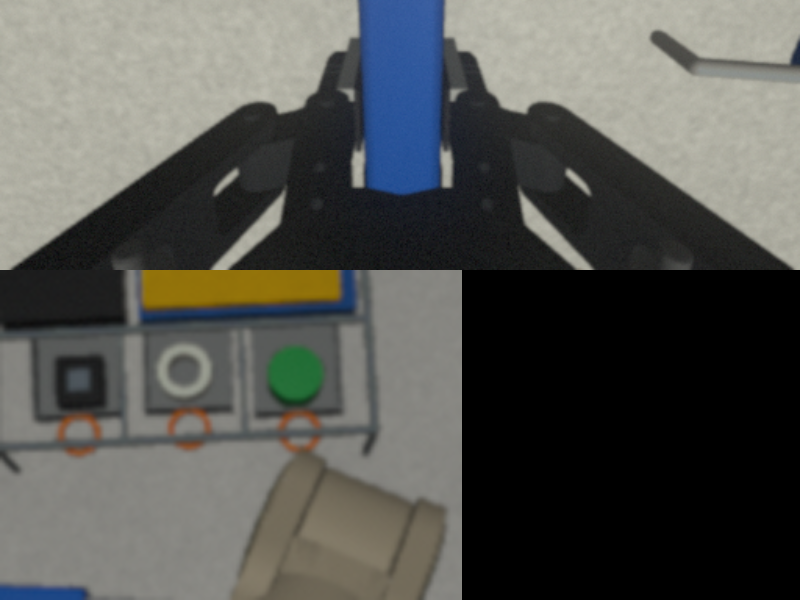

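The wrist view shows the handle gripped straight between the pads. In the top view the arm hides the shank and prong; the tin's ring at (300,430) matches its prediction. I'll check the prong and ring with the scene camera.

```bash
python3 - <<'E'
from h import *
print("scene ring",pix2w("scene",349*.64,293*.64,.019).round(4), "ringM",pix2w("scene",348*.64,341.5*.64,.019).round(4),"ringL",pix2w("scene",353*.64,399*.64,.019).round(4))
s=monitor.get_state();t=s["tcp_pos"];th=np.radians(3.9)
a=snap("scene","s2.png")
k=5;x0,y0=170,150
o=cv2.resize(a[y0:y0+110,x0:x0+155,::-1],None,fx=k,fy=k,interpolation=cv2.INTER_CUBIC)
u=np.array([np.cos(th),np.sin(th)])
for z in(.003,.035):
    q=(w2pix("scene",[*(t[:2]+.12*u),t[2]-.0113+z])-[x0,y0])*k;print(z,q)
for p in([.6556,-.0978,.019],):print("ring",(w2pix("scene",p)-[x0,y0])*k)
cv2.imwrite("pics/s2.png",o)
E
```

```text
scene ring [ 0.6551 -0.0952  0.019 ] ringM [0.655  0.0073 0.019 ] ringL [0.6461 0.1111 0.019 ]
0.003 [362.09659121 142.07749556]
0.035 [360.48922435  96.86996123]
ring [265.89241915 183.92657251]
```

View pics/s2.png

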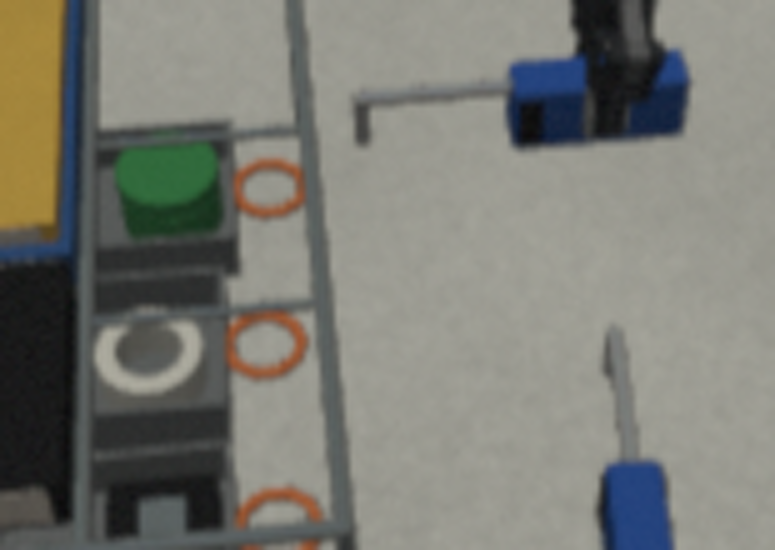

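The prong end is seen at (362,142), exactly where predicted, and the ring centre at (270,188). So the tip needs to go +50 mm in x and +4 mm in y, then down 36 mm.

carry_out:
  plan:
    - [[0,0,0,8,1,0,20],[0,0,0,18,2,0,20],[0,0,0,28,3,0,20],[0,0,0,38,4,0,20],[0,0,0,46,4,0,20],[0,0,0,50,4,0,20],[0,0,0,50,4,0,20],[0,0,0,50,4,0,20],[0,0,0,50,4,-6,20],[0,0,0,50,4,-13,20],[0,0,0,50,4,-20,20],[0,0,0,50,4,-27,20],[0,0,0,50,4,-33,20],[0,0,0,50,4,-36,20],[0,0,0,50,4,-36,20],[0,0,0,50,4,-36,20]]

```text
clock: 6.3
tcp_pos: [0.5352, -0.1047, 0.0174]
orientation: [0.0, -0.034, 0.999, 0.0]
wrist_force: [-0.7, -0.1, -2.3]
finger_gap: 0.025
grip_force: 69.0
```

```bash
python3 - <<'E'
from h import *
a=snap("scene","s3.png")
k=6;x0,y0=180,160
o=cv2.resize(a[y0:y0+60,x0:x0+130,::-1],None,fx=k,fy=k,interpolation=cv2.INTER_CUBIC)
cv2.imwrite("pics/s3.png",o)
E
```

```text
(no output)
```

View pics/s3.png

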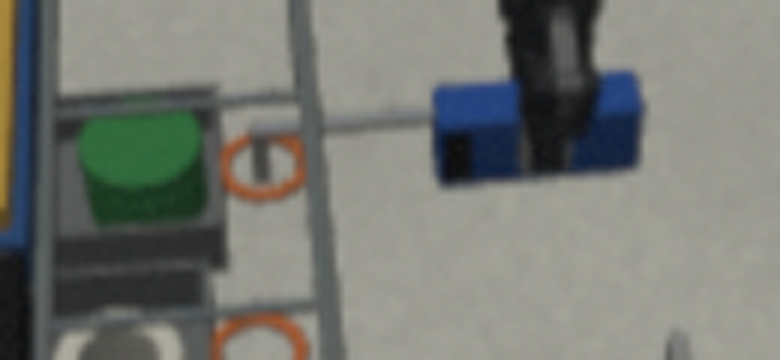

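The prong stands inside the ring at (262,165) with no contact force. I'll pull 135 mm along the rack's -x.

carry_out:
  plan:
    - [[0,0,0,-3,-0.2,0,20],[0,0,0,-7,-0.5,0,20],[0,0,0,-11,-0.8,0,20],[0,0,0,-15,-1,0,20],[0,0,0,-20,-1.4,0,20],[0,0,0,-26,-1.8,0,20],[0,0,0,-33,-2.3,0,20],[0,0,0,-41,-2.8,0,20],[0,0,0,-50,-3.4,0,20],[0,0,0,-59,-4,0,20],[0,0,0,-68,-4.6,0,20],[0,0,0,-77,-5.2,0,20],[0,0,0,-86,-5.9,0,20],[0,0,0,-95,-6.5,0,20],[0,0,0,-104,-7.1,0,20],[0,0,0,-112,-7.6,0,20],[0,0,0,-120,-8.2,0,20],[0,0,0,-127,-8.7,0,20],[0,0,0,-132,-9,0,20],[0,0,0,-135,-9.2,0,20]]

```text
clock: 8.35
tcp_pos: [0.3994, -0.1138, 0.0173]
orientation: [-0.0, -0.034, 0.999, 0.0]
wrist_force: [1.8, -0.0, -1.2]
finger_gap: 0.0249
grip_force: 68.9
```

```bash
python3 - <<'E'
from h import *
a=snap("scene","s4.png");s=monitor.get_state();print(s["tcp_pos"],s["wrist_force"],s["qvel"])
k=4;x0,y0=150,130
o=cv2.resize(a[y0:y0+140,x0:x0+200,::-1],None,fx=k,fy=k,interpolation=cv2.INTER_CUBIC)
cv2.imwrite("pics/s4.png",o)
E
```

```text
[ 0.39903135 -0.11376497  0.01719609] [ 0.11681633  0.62147581 -2.06350757] [ 0.00723218  0.01002718  0.01296615  0.00410941 -0.00295967  0.00911514]
```

View pics/s4.png

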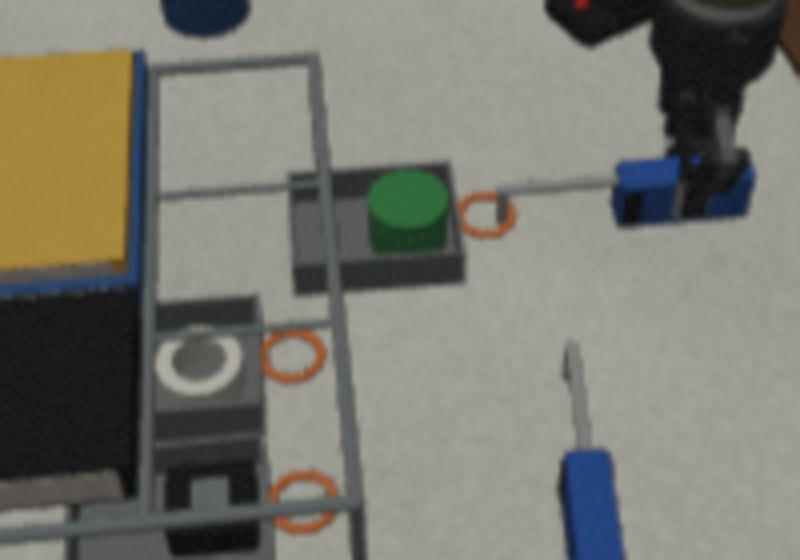

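```bash
python3 - <<'E'
from h import *
t=pix2w("scene",150+409/4,130+198/4,.043)
L=pix2w("scene",150+350/4,130+500/4,.11);R=pix2w("scene",150+315/4,130+58/4,.11)
o=(L+R)/2;d=(L-R)[:2]/np.linalg.norm((L-R)[:2]);xr=np.array([d[1],-d[0]])
print(t,L,R,np.linalg.norm(L-R),"tin rack x",(t-o)[:2]@xr)
E
```

```text
[ 0.57979908 -0.09758087  0.043     ] [0.61793101 0.16948511 0.11      ] [ 0.63665212 -0.15822085  0.11      ] 0.3282402746040529 tin rack x -0.053301905512457774
```

The tin is upright in its tray, 53 mm in front of the bar (30 needed), and the other trays have not moved. I'll unhook (ease forward 9 mm, then straight up) and carry the hook back over the decoy.

carry_out:
  plan:
    - [[0,0,0,3,0,0,20],[0,0,0,7,0.4,0,20],[0,0,0,10,0.5,0,20],[0,0,0,10,0.5,0,20],[0,0,0,10,0.5,7,20],[0,0,0,10,0.5,17,20],[0,0,0,10,0.5,30,20],[0,0,0,10,0.5,50,20],[0,0,0,10,0.5,75,20],[0,0,0,10,2,85,20],[0,0,0,15,20,85,20],[0,0,0,22,50,85,20],[0,0,0,30,85,85,20],[0,0,0,38,122,85,20],[0,0,0,40,160,85,20],[0,0,0,40,198,85,20],[0,0,0.02,40,236,85,20],[0,0,0.04,40,270,85,20],[0,0,0.06,40,300,85,20],[0,0,0.073,40,320,85,20]]

```text
clock: 10.4
tcp_pos: [0.4396, 0.2082, 0.1024]
orientation: [0.0, -0.072, 0.997, 0.0]
wrist_force: [1.1, 0.3, -1.6]
finger_gap: 0.0248
grip_force: 69.1
```

```bash
python3 - <<'E'
from h import *
a=snap("scene","s5.png");s=monitor.get_state();print(s["tcp_pos"],M(s["orientation"]).round(3).tolist(),s["wrist_force"])
d=cv2.absdiff(a,cv2.imread("pics/raw_s4.png")[:,:,::-1]).max(2)[155:210,150:270]; print("changed px around tray/rack",(d>60).sum())
print("offset to release mm",(np.array([.4828,.3066,.0143])-s["tcp_pos"])*1e3)
cv2.imwrite("pics/s5.png",cv2.resize(a[:,:,::-1],(800,600),interpolation=cv2.INTER_CUBIC))
E
```

```text
[0.43985556 0.21008567 0.10248985] [[-0.989, -0.145, 0.001], [-0.145, 0.989, 0.002], [-0.001, 0.002, -1.0]] [ 1.14618311  2.994857   -1.55859977]
changed px around tray/rack 0
offset to release mm [ 42.9444437   96.51433272 -88.18985094]
```

View pics/s5.png

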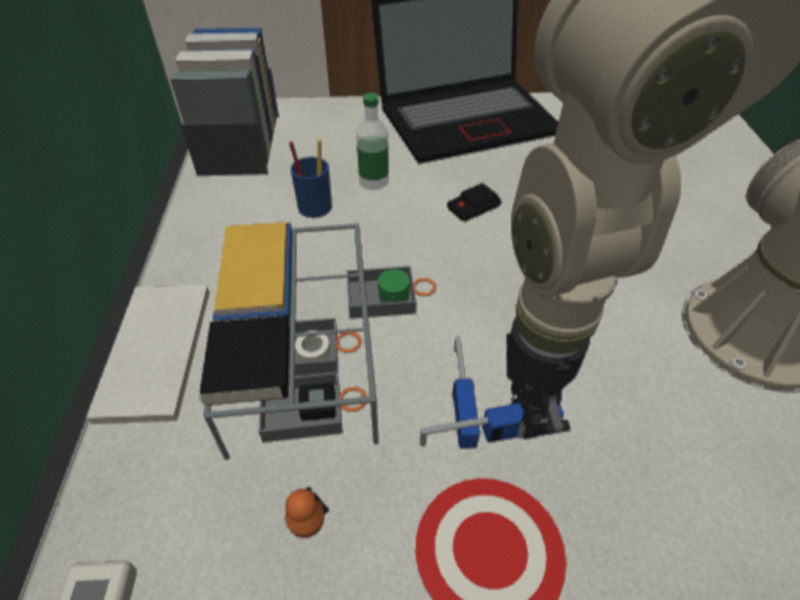

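The tray and tin stayed put: the tin is at (393,285), in front of the bar. The hook is free and the decoy is untouched. Now I'll set the hook down on the pad and release it.

carry_out:
  plan:
    - [[0,0,0,10,25,0,20],[0,0,0,22,55,0,20],[0,0,0,34,82,-10,20],[0,0,0,42,98,-30,20],[0,0,0,42,99,-50,20],[0,0,0,42,99,-68,20],[0,0,0,42,99,-80,20],[0,0,0,42,99,-85,20],[0,0,0,42,99,-87,20],[0,0,0,42,99,-88,20],[0,0,0,42,99,-88,20],[0,0,0,42,99,-88,20]]

```text
clock: 11.65
tcp_pos: [0.4826, 0.3053, 0.0152]
orientation: [0.001, -0.07, 0.998, 0.0]
wrist_force: [-0.4, -0.6, -1.2]
finger_gap: 0.0249
grip_force: 69.4
```

carry_out:
  plan:
    - [[0,0,0,0,0,-1,20],[0,0,0,0,0,-1,20],[0,0,0,0,0,-1,30],[0,0,0,0,0,-1,40],[0,0,0,0,0,-1,60],[0,0,0,0,0,-1,80],[0,0,0,0,0,-1,85],[0,0,0,0,0,0,85],[0,0,0,0,0,10,85],[0,0,0,0,0,30,85],[0,0,0,0,0,60,85],[0,0,0,0,0,100,85],[0,0,0,-25,0,140,85],[0,0,0,-60,0,180,85],[0,0,0,-90,10,200,85],[0,0,0,-90,10,200,85],[0,0,0,-90,10,200,85]]

```text
clock: 13.35
tcp_pos: [0.3922, 0.3156, 0.2158]
orientation: [0.001, -0.071, 0.997, 0.001]
wrist_force: [0.0, 0.4, 0.0]
finger_gap: 0.0848
grip_force: 0.0
```

```bash
python3 - <<'E'
from h import *
a=snap("scene","s6.png")
cv2.imwrite("pics/s6.png",cv2.resize(a[:,:,::-1],(800,600),interpolation=cv2.INTER_CUBIC))
E
```

```text
(no output)
```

View pics/s6.png

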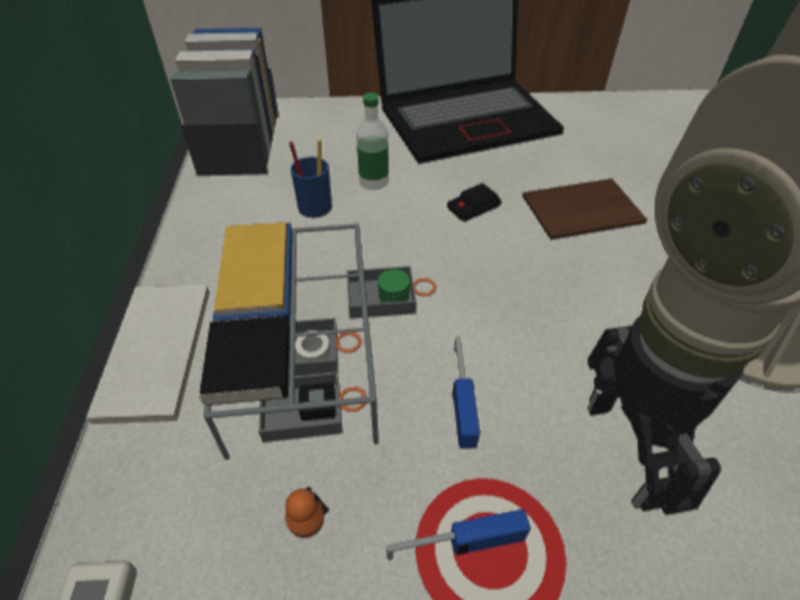

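The hook stands on the pad with its handle at (490,530), and the tin stands upright in front of the bar. Everything else is where it was, and the gripper is clear.

```bash
python3 -c "
from h import *
print(order.hand_in())"
```

```text
the job is handed in; nothing more can be done
None
```

The job is handed in: the green tin stands upright in its tray about 53 mm in front of the rack's front bar, the hook is back on the red pad, and nothing else was seen to move, at about 13.4 s on the clock.

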